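# Set the length stop of a cutting gauge and hold it at the red rider

## Task

Set the length stop of the gauge on the bench: first slide the black transport bolt out to its end stop, then squeeze the orange lock button in the stop's head and draw the telescoping arm out until its pointer stands over the white line of the red rider on the scale. Finish holding it there, with the button still squeezed, for a colleague to clamp it; leave the spools, the tape and the glue pot where they stand.

Things in the scene. Friction and masses are not known exactly. Their poses are not given: they have to be found in the camera images.
- gauge: grey base plate fixed to the bench, 370 mm along x, y -40 to +75 mm, 10 mm thick, carrying an aluminium tube along x (32 mm wide at y = 0, x -180 to 0 mm, top 49 mm up). Origin on the bench under the tube's line, half-way along the plate; x: the way the arm comes out, y: the side of scale and bolt (roughly towards the robot). White scale along x at y = 52 mm, top 24 mm up, ticks every 10 mm
- bolt_grip (a point): centre of the transport bolt's black upright grip, 57 mm above the bench; the grip is 18 mm along the gauge's x, 26 mm along y, and spans 38 to 72 mm above the bench. It stands beside the tube at gauge x = -115 mm (y = 50 mm at joint 0) and slides along the gauge's +y, away from the tube, between steel cheeks 28 mm high. Axes as the gauge's
- gauge_bolt (a joint): travel of the transport bolt in m along the gauge's +y: 0 pushed in (bars the arm), 0.030 at its end stop, pulled out; about 2 N of friction, stays where it is left
- head_grip (a point): middle of the head on the arm's end at button height, 72 mm above the bench: squeeze it here, across the gauge's y. The head is 36 mm along x, top 95 mm up; across y it is 31 mm over bezel and black finger rest, 35 mm with the button out. Below it a steel fence and the pointer stick out, up to 54 mm high. It moves with the arm along the gauge's x. Axes as the gauge's
- gauge_button (a joint): travel of the orange lock button in m: 0 out (a pawl locks the arm), about 0.004 squeezed flush with the head, where the arm runs free. It sits on the head's +y side (10 mm along x, 36 mm high, 4 mm proud when out) and moves to -y; spring 6 N to start, 9 N when flush. Squeeze it against the ribbed black finger rest on the -y side
- gauge_arm (a joint): how far the telescoping arm is out, in m along the gauge's +x: 0 fully in, 0.130 fully out; starts between 0 and 0.010. With the bolt in it cannot pass 0.0135. With the button squeezed it runs with about 1.5 N of friction and has no spring; with the button out a pawl bars it at 0.0105 and then in notches every 10 mm
- pointer (a point): upper face of the narrow black pointer tip (3 mm wide) that reaches from the head over the scale, 36 mm above the bench; moves with the arm and lies at the same gauge x as the head's middle
- rider_line (a point): white line (3 mm wide, along the gauge's y) across the top of the red rider on the scale, 29 mm above the bench, under the pointer's path; the rider is 14 mm along x, fixed to the scale. Its axes are the gauge's
- orange_spool: spool of orange thread standing beyond the gauge, about 65 mm across and 44 mm high; origin under its centre. To be left alone
- white_spool: spool of white thread standing beyond the gauge, about 66 mm across and 61 mm high; origin under its centre. To be left alone
- tape: roll of paper tape lying flat to the right of the gauge, 105 mm across, 26 mm high; origin under its centre. To be left alone
- pot: white glue pot with a black top, standing to the left in front of the gauge, 68 mm across, 120 mm high; origin under its centre. To be left alone

How it is judged:
By the outcome, as a careful person would: the job done as asked, in the order asked, and still so for the second after the job is handed in, while the arm keeps its last pose, push and grip.
It also fails if it takes over 42 s, if anything falls off the work surface, if the arm or the gripper's body presses on something with over 40 N, if the wrist force passes 120 N, or if a joint passes its speed limit or range.

## Robot

A 6-joint arm with a two-finger parallel gripper is mounted at the origin on a cart in front of the work surface, level with it; the furniture and walls round the work are solid. World frame = base frame: x ahead of the robot, y to its left, z up, the work surface at z = 0. Lengths are in m, angles in degrees, forces in N, time in s.
With the tool pointing down it reaches from about 0.3 to 0.875 m from the base axis. Payload 4.2 kg.
Tool frame: the origin (TCP) lies on the front face of the gripper's body, between the roots of the fingers; the fingertips stand 73 mm ahead of it and the grasp point (between the pads) lies 54 mm ahead of it (r.tcp_to_tips is the distance from the TCP to the fingertips, in m); z points along the fingers, y is the direction in which the jaws open and shut (so a half turn about z gives the same grasp; the last joint's range is limited). The gripper opens to 85 mm and grips with 20 to 120 N. Pads are 22 mm wide; open, the fingers measure 114 mm over their backs; the gripper's body (76 mm by 85 mm) begins 54 mm behind the grasp point. The pads swing forward as they close: fully open they stand 13 mm farther back than shut.
Start: joints at [-69.958, 18.312, 89.639, -0, 72.044, -1.146], TCP at [0.208, -0.536, 0.304] pointing down, gripper open.
Joint ranges: [-177.97, 177.97], [-48.28, 115.42], [12.27, 149.76], [-77.06, 257.06], [2.81, 150.46], [-146.56, 146.56]. Speed limits (degrees/s): [147.25, 147.25, 180, 180, 180, 180].

## Interface

Orientations are given as a 3x3 rotation matrix whose columns are the frame's x, y, z axes.
In Python, from workcell import r gives the robot as it stands.
- The arm moves only by the tool step_arm, never from a script. Its argument "motion" is a list of rows, each an object with "grip": the finger opening in m, from 0 to 0.0854; "xyz": the shift along the tool's x, y, z in m, a list of three; "turn": the turn about the tool's z in degrees. In form: [{"grip": grip, "xyz": [tx, ty, tz], "turn": turn}, ...]. A call has 1 to 10 rows; each row is the pose to reach, as a shift and turn from the pose measured when the call began, along the tool's axes at that moment; what a row does not reach only later rows make up. A row lasts 1/12 s, in which the tool goes at most 41.7 mm and 7.16 degrees, less where a joint would pass 70% of its speed; a pose out of reach is approached as far as the arm can. A call with a gripper value outside its range is refused whole. The fingers move at their own pace and stop on an object; "squeeze" is the grip in N (left out, the last holds). Time passes only in rows, so rows that repeat a pose let the fingers close. It gives the time, the measured TCP pose, the force and the opening at its end, in the units of the state.
- r.sense(): the state, without advancing time (a new reading comes with each control period).
- r.snapshot(name): name is "side" or "top" or "wrist"; returns (picture, depth): 420x560x3 uint8, red, green, blue; 420x560 float32, m along the optical axis (not along the pixel's ray), 0 where there is no reading.
- r.calibration(name): a dict with "mtx" (3x3 intrinsics, pixels), "R" (3x3) and "t" (3): a world point X has camera coordinates R X + t. Camera axes: x right, y down, z forward; pixel columns grow to the right and rows downward; lengths in m; the calibration is good to about 2 mm. A picture is of the moment at which its call begins: read the wrist's pose just before it. calibration takes no time and is no camera call; for the wrist camera it gives the pose at the moment of the call.
- r.job_done(): hands the job in, once; it reports no verdict.
The state is a dict: "clock": time; "q": joint angles; "qvel": joint speeds; "joint_efforts": joint torques, N m; "tool_pos": TCP position; "tool_rot": TCP orientation; "contact_force": force on the tool from outside, world axes, zero at the start; "torque": the same for the moment, N m; "grip_width": finger opening in m.
Only numpy, scipy, OpenCV 4.12 (cv2) and the standard library are available. Lean on these libraries where they do the work, as an engineer would, in place of code of your own. Each camera call takes 0.05 s, during which the arm holds its last target.

## Working session

There is one attempt and no reset: what is moved stays moved. The work goes in short steps, Python scripts to look and compute and a tool call to move; the robot and the scene stay as the last step left them, time stands still between calls to the robot, and variables do not carry over. Pictures are saved under pics/ and viewed, and the job is handed in when it is done.

Besides the shell and the picture viewer there is one more tool, called after ">>>" as name(argument=value, ...) on one line, values as JSON. step_arm: Moves the arm, as the interface text tells. Its arguments: {"type":"object","properties":{"motion":{"type":"array"},"squeeze":{"type":"number"}},"required":["motion"]}

```bash
mkdir -p pics; ls; cat > h.py <<'E'
import numpy as np, cv2
from workcell import r
def snap(name,fn):
    c=r.calibration(name); p,d=r.snapshot(name)
    cv2.imwrite('pics/'+fn+'.png',p[:,:,::-1]); np.savez('pics/'+fn+'.npz',p=p,d=d,K=c['mtx'],R=c['R'],t=c['t'])
    return p,d,c
def load(fn): return np.load('pics/'+fn+'.npz')
def world(f,u,v,z=None):
    K,R,t=np.array(f['K']),np.array(f['R']),np.array(f['t']).ravel()
    ray=np.linalg.inv(K)@[u,v,1.]
    if z is None:
        return R.T@(ray*f['d'][int(round(v)),int(round(u))]-t)
    o=-R.T@t; w=R.T@ray
    return o+w*(z-o[2])/w[2]
def pix(f,X):
    c=np.array(f['R'])@X+np.array(f['t']).ravel(); p=np.array(f['K'])@c; return p[:2]/p[2]
E
python3 - <<'E'
from h import *
print(r.sense())
for n in ['side','top','wrist']: 
    p,d,c=snap(n,n+'0'); R=np.array(c['R']);print(n,-R.T@np.array(c['t']).ravel(),R.tolist())
E
```

```text
pics
{'clock': 0.0, 'q': array([-6.99602253e+01,  1.83511683e+01,  8.97072359e+01,  7.69029436e-04,
        7.20428692e+01, -1.14474457e+00]), 'qvel': array([ 0.03921653, -0.10776413,  0.0242838 , -0.09147369, -0.02357262,
        0.01123389]), 'joint_efforts': array([ 1.69578103e-03, -4.15510726e+01, -2.34158671e+01,  1.37744737e-04,
        8.31733196e-03, -1.62474629e-05]), 'tool_pos': array([ 0.20768414, -0.53580843,  0.30308125]), 'tool_rot': array([[ 9.32422988e-01,  3.61368259e-01, -5.93696679e-04],
       [ 3.61368743e-01, -9.32421503e-01,  1.66491253e-03],
       [ 4.80709923e-05, -1.76694614e-03, -9.99998438e-01]]), 'contact_force': array([ 0.33377973, -0.16768952, -0.405454  ]), 'torque': array([-0.02012089,  0.03364754,  0.02712845]), 'grip_width': 0.0858919324913772}
side [0.21346499 0.91826482 0.8275505 ] [[-0.9327176545651289, -0.36005471578270787, -0.019959421463517934], [-0.22119994786403996, 0.6149735470136859, -0.7568871247011354], [0.28479529477761906, -0.7015469607346607, -0.6532407687495398]]
top [0.31606164 0.0856907  1.3167966 ] [[-0.008891818951885231, -0.9998143651086977, -0.017093006699181956], [-0.9840686500182007, 0.011784611403305303, -0.17739790017198268], [0.17756640337373097, 0.015243302016442188, -0.9839907591723372]]
wrist [ 0.28692887 -0.50561345  0.37356229] [[0.361878239286783, -0.9322189651839466, -0.00345555814182046], [-0.8814608567481044, -0.3433762673701009, 0.32422137040589544], [-0.3034318670667233, -0.1142827194214013, -0.9459749267766319]]
```

View pics/side0.png

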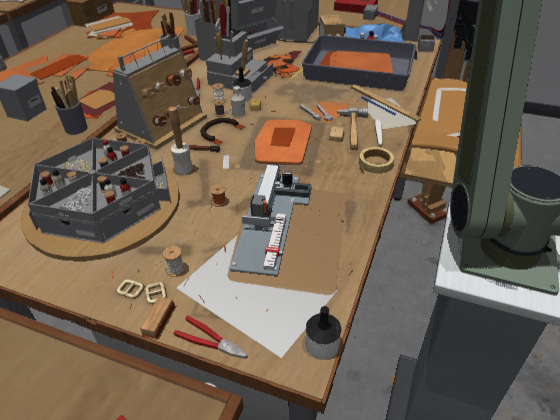

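View pics/top0.png

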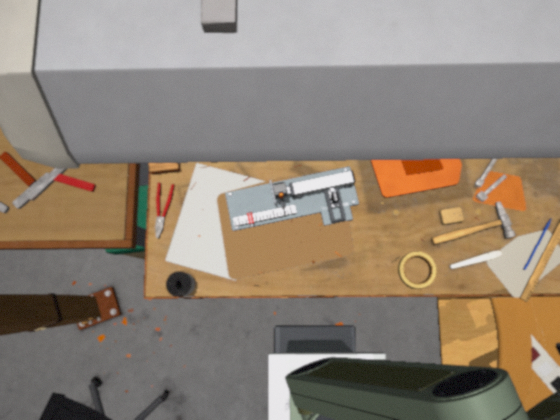

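The top view shows the gauge at about (290,197) with its arm coming out to the left (world +y). The red rider is near (250,218) and the bolt near (335,197). A large overhead body covers the upper half of the image. Next I'll zoom in and check depths.

```bash
python3 - <<'E'
from h import *
f=load('top0')
for u,v in [(300,110),(60,100),(300,40),(218,10),(300,155),(20,80)]: print((u,v),world(f,u,v))
im=cv2.imread('pics/top0.png')[155:250,205:375]
cv2.imwrite('pics/top0z.png',cv2.resize(im,None,fx=4.6,fy=4.6,interpolation=cv2.INTER_CUBIC))
g=load('side0')
im=cv2.imread('pics/side0.png')[160:285,215:325]
cv2.imwrite('pics/side0z.png',cv2.resize(im,None,fx=4.8,fy=4.8,interpolation=cv2.INTER_CUBIC))
E
```

```text
(300, 110) [0.42294352 0.08101494 1.0544613 ]
(60, 100) [0.42839273 0.221798   1.0617782 ]
(300, 40) [0.45420367 0.08086467 1.07867939]
(218, 10) [0.46735326 0.12530488 1.08797853]
(300, 155) [0.40429165 0.08091276 1.02410324]
(20, 80) [0.43476852 0.23821102 1.0752102 ]
```

View pics/top0z.png

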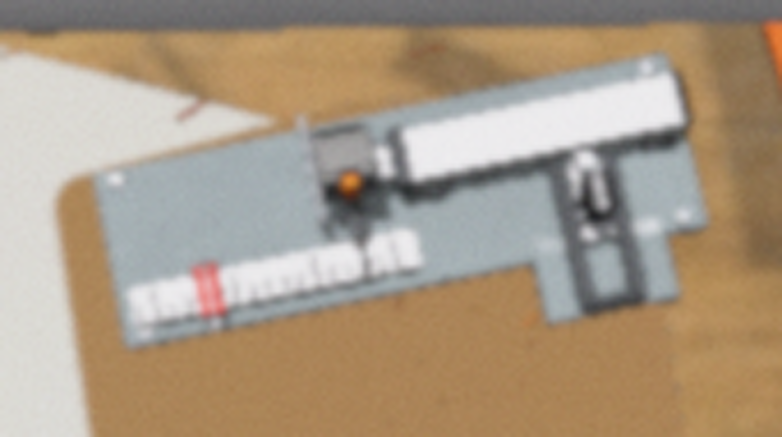

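View pics/side0z.png

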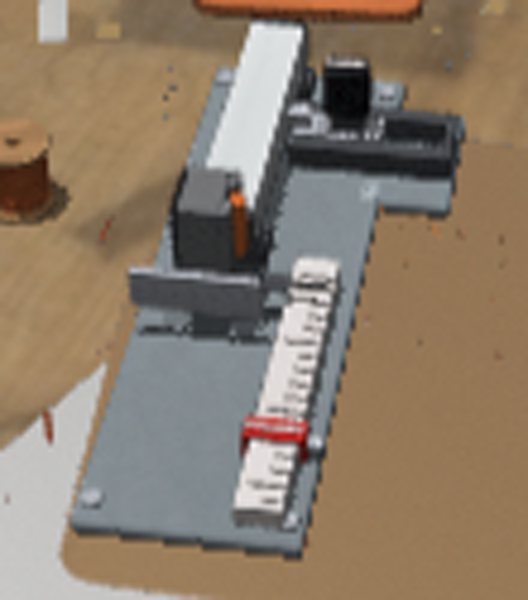

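View pics/wrist0.png

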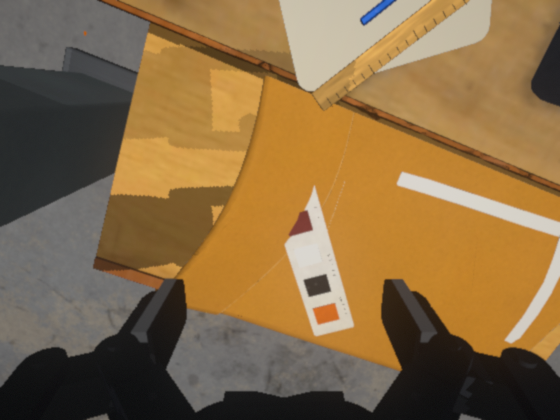

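```bash
python3 - <<'E'
from h import *
f=load('top0'); g=load('side0')
T=lambda u,v:(205+(u+.5)/4.6-.5,155+(v+.5)/4.6-.5)
S=lambda u,v:(215+(u+.5)/4.8-.5,160+(v+.5)/4.8-.5)
P=[world(f,*T(*p),z=.01) for p in [(97,178),(127,348),(666,55),(705,224)]]
for p in P: print('plate top',p)
Q=[world(g,*S(*p),z=.01) for p in [(72,525),(302,556)]]
for p in Q: print('plate side',p)
G=np.array([[185,-40],[185,75],[-185,-40],[-185,75]])/1000
W=np.array(P)[:,:2]
gm,wm=G.mean(0),W.mean(0); H=(G-gm).T@(W-wm); U,s,V=np.linalg.svd(H); 
R=V.T@np.diag([1,np.linalg.det(V.T@U.T)])@U.T; t=wm-R@gm
print(R,t,np.degrees(np.arctan2(R[1,0],R[0,0])),(W-(G@R.T+t))*1000)
toG=lambda X:(R.T@(X[:2]-t))*1000
print('rider top',toG(world(f,*T(208,290),z=.029)),'side',toG(world(g,*S(277,424),z=.029)))
print('bolt top cam',toG(world(f,*T(598,192),z=.072)))
print('bolt side',toG(world(g,*S(347,65),z=.072)), [world(g,*S(a,b)) for a,b in [(347,65),(347,95)]])
print('head/btn',toG(world(f,*T(350,182),z=.09)),toG(world(g,*S(205,185),z=.095)))
print('pointer',toG(world(f,*T(363,240),z=.036)))
E
```

```text
plate top [0.59860489 0.27973416 0.01      ]
plate top [0.49119557 0.25966603 0.01      ]
plate top [ 0.67323982 -0.07806542  0.01      ]
plate top [ 0.56469115 -0.09863069  0.01      ]
plate side [0.5964469  0.28521622 0.01      ]
plate side [0.4855302  0.26534058 0.01      ]
[[-0.20106372 -0.97957817]
 [ 0.97957817 -0.20106372]] [0.59907548 0.09419464] 101.59916918875876 [[-2.45692546 -3.72498386]
 [ 2.785246   -0.67078621]
 [-2.21556726  0.91935581]
 [ 1.88724673  3.47641425]]
rider top [126.64667109  50.88363277] side [124.94308936  53.69968247]
bolt top cam [-113.77834454   49.99827069]
bolt side [-112.908929     52.22326662] [array([ 0.56978886, -0.0247076 ,  0.0737595 ]), array([ 0.56739653, -0.01788194,  0.05834823])]
head/btn [28.94745617 16.54756742] [27.54013649  1.23454898]
pointer [27.84295788 41.97472088]
```

>>> step_arm(motion=[{"grip": 0.06, "xyz": [0.524, -0.341, 0.05], "turn": 9.6}, {"grip": 0.06, "xyz": [0.524, -0.341, 0.05], "turn": 9.6}, {"grip": 0.06, "xyz": [0.524, -0.341, 0.05], "turn": 9.6}, {"grip": 0.06, "xyz": [0.524, -0.341, 0.05], "turn": 9.6}, {"grip": 0.06, "xyz": [0.524, -0.341, 0.05], "turn": 9.6}, {"grip": 0.06, "xyz": [0.524, -0.341, 0.05], "turn": 9.6}, {"grip": 0.06, "xyz": [0.524, -0.341, 0.05], "turn": 9.6}, {"grip": 0.06, "xyz": [0.524, -0.341, 0.05], "turn": 9.6}, {"grip": 0.06, "xyz": [0.524, -0.341, 0.05], "turn": 9.6}, {"grip": 0.06, "xyz": [0.524, -0.341, 0.05], "turn": 9.6}])

```text
clock: 0.98
tool_pos: [0.4506, -0.1978, 0.2705]
tool_rot: [[0.98, 0.201, -0.0], [0.201, -0.98, 0.001], [-0.0, -0.001, -1.0]]
contact_force: [0.1, -0.4, 0.3]
grip_width: 0.0603
```

>>> step_arm(motion=[{"grip": 0.045, "xyz": [0.154, -0.141, 0.02], "turn": 0}, {"grip": 0.045, "xyz": [0.154, -0.141, 0.02], "turn": 0}, {"grip": 0.045, "xyz": [0.154, -0.141, 0.02], "turn": 0}, {"grip": 0.045, "xyz": [0.154, -0.141, 0.02], "turn": 0}, {"grip": 0.045, "xyz": [0.154, -0.141, 0.02], "turn": 0}, {"grip": 0.045, "xyz": [0.154, -0.141, 0.02], "turn": 0}, {"grip": 0.045, "xyz": [0.154, -0.141, 0.02], "turn": 0}, {"grip": 0.045, "xyz": [0.154, -0.141, 0.02], "turn": 0}])

```text
clock: 1.65
tool_pos: [0.5726, -0.0288, 0.2501]
tool_rot: [[0.979, 0.202, -0.002], [0.202, -0.979, 0.001], [-0.002, -0.001, -1.0]]
contact_force: [-0.2, -0.3, -0.1]
grip_width: 0.0451
```

```bash
python3 - <<'E'
from h import *
s=r.sense();print(s['clock'],s['tool_pos'],s['qvel'].round(2))
snap('wrist','w1')
E
```

```text
1.65 [ 0.57261987 -0.02875699  0.25011114] [-1.71 -0.95  0.68  0.06 -0.04  0.14]
```

View pics/w1.png

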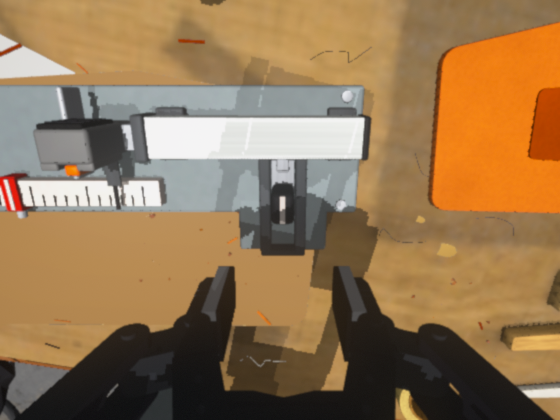

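The wrist view shows the bolt grip at about (283,204), the plate's right corners at (364,86) and (358,211), the pointer tip at (118,195) and the rider line near (10,194). The gauge lies level in the picture, so the yaw is right.

```bash
python3 - <<'E'
from h import *
f=load('w1')
for n,p,z in [('corner-40',(364,86),.01),('corner75',(358,211),.01),('bolt',(283,204),.072),('boltfoot',(283,190),None),('pointer',(118,195),.036),('rider',(10,194),.029),('tubeR top',(366,118),.049),('tubeR bot',(366,159),.049)]:
    print(n,world(f,*p,z=z), world(f,*p))
im=cv2.imread('pics/w1.png')
a=cv2.resize(im[140:270,220:350],None,fx=4.5,fy=4.5,interpolation=cv2.INTER_CUBIC)
b=cv2.resize(im[110:230,0:160],None,fx=5,fy=5,interpolation=cv2.INTER_CUBIC)
cv2.imwrite('pics/w1a.png',a);cv2.imwrite('pics/w1b.png',b)
E
```

```text
corner-40 [ 0.67393777 -0.07686166  0.01      ] [ 6.74534071e-01 -7.90098884e-02 -2.55722068e-04]
corner75 [ 0.56463104 -0.10233876  0.01      ] [ 5.61601807e-01 -1.05342187e-01 -3.01307591e-04]
bolt [ 0.5767263  -0.02704076  0.072     ] [ 0.57694755 -0.02699832  0.07269409]
boltfoot [ 0.58485989 -0.02532144  0.06235597] [ 0.58485989 -0.02532144  0.06235597]
pointer [0.54431871 0.11176683 0.036     ] [0.54370364 0.1124483  0.03443249]
rider [0.52308201 0.20847048 0.029     ] [0.52311388 0.2084176  0.02906992]
tubeR top [ 0.64984009 -0.07654877  0.049     ] [ 0.64986776 -0.07625299  0.0502406 ]
tubeR bot [ 0.61951174 -0.08532686  0.049     ] [ 0.61951699 -0.08531626  0.04903916]
```

View pics/w1a.png

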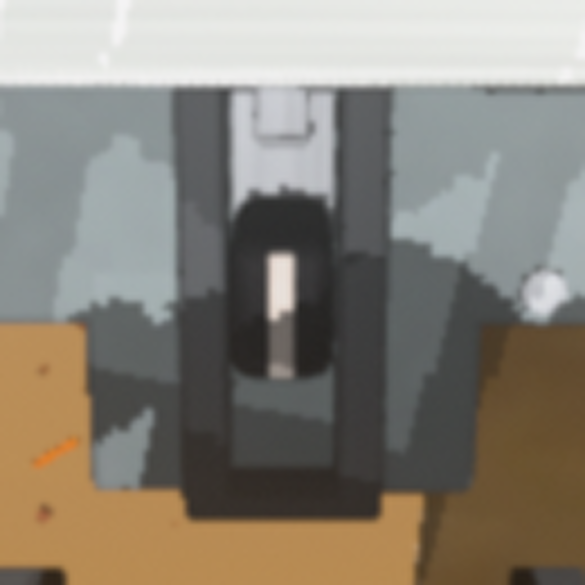

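View pics/w1b.png

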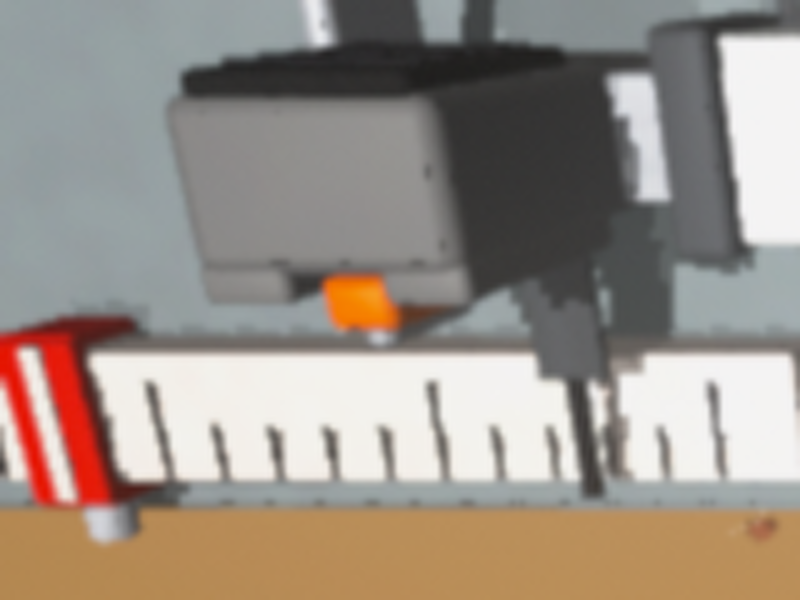

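>>> step_arm(motion=[{"grip": 0.045, "xyz": [0.004, -0.001, 0.04], "turn": 0}, {"grip": 0.045, "xyz": [0.004, -0.001, 0.08], "turn": 0}, {"grip": 0.045, "xyz": [0.004, -0.001, 0.11], "turn": 0}, {"grip": 0.045, "xyz": [0.004, -0.001, 0.136], "turn": 0}, {"grip": 0.045, "xyz": [0.004, -0.001, 0.136], "turn": 0}, {"grip": 0.01, "xyz": [0.004, -0.001, 0.136], "turn": 0}, {"grip": 0.01, "xyz": [0.004, -0.001, 0.136], "turn": 0}, {"grip": 0.01, "xyz": [0.004, -0.001, 0.136], "turn": 0}, {"grip": 0.01, "xyz": [0.004, -0.001, 0.136], "turn": 0}], squeeze=25)

```text
clock: 2.45
tool_pos: [0.5762, -0.0269, 0.1165]
tool_rot: [[0.98, 0.199, 0.001], [0.199, -0.98, 0.002], [0.001, -0.002, -1.0]]
contact_force: [-0.7, 4.4, -2.1]
grip_width: 0.0174
```

```bash
python3 - <<'E'
from h import *
s=r.sense();print(s['clock'],s['tool_pos'],s['contact_force'],s['grip_width'])
snap('wrist','w2')
E
```

```text
2.45 [ 0.57620241 -0.02688723  0.11648181] [-0.70457802  4.39120927 -2.06157773] 0.017443454054913824
```

View pics/w2.png

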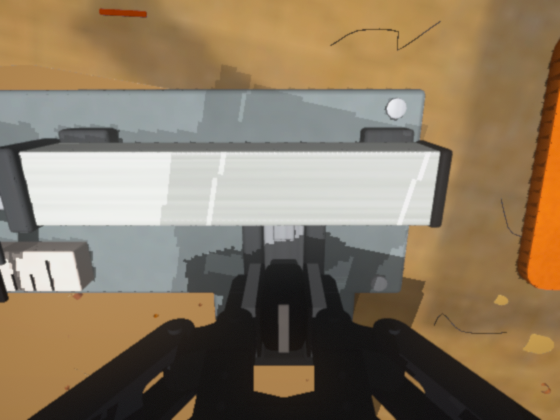

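The grip is held at 17.4 mm. Now I pull along tool -x.

>>> step_arm(motion=[{"grip": 0.01, "xyz": [-0.006, 0, 0], "turn": 0}, {"grip": 0.01, "xyz": [-0.013, 0, 0], "turn": 0}, {"grip": 0.01, "xyz": [-0.02, 0, 0], "turn": 0}, {"grip": 0.01, "xyz": [-0.026, 0, 0], "turn": 0}, {"grip": 0.01, "xyz": [-0.029, 0, 0], "turn": 0}, {"grip": 0.01, "xyz": [-0.031, 0, 0], "turn": 0}, {"grip": 0.01, "xyz": [-0.032, 0, 0], "turn": 0}, {"grip": 0.01, "xyz": [-0.032, 0, 0], "turn": 0}])

```text
clock: 3.17
tool_pos: [0.547, -0.0328, 0.1167]
tool_rot: [[0.98, 0.198, 0.007], [0.198, -0.98, 0.003], [0.008, -0.002, -1.0]]
contact_force: [8.3, 5.4, -17.6]
grip_width: 0.0173
```

>>> step_arm(motion=[{"grip": 0.01, "xyz": [-0.002, 0, 0], "turn": 0}, {"grip": 0.01, "xyz": [-0.003, 0, 0], "turn": 0}, {"grip": 0.01, "xyz": [-0.003, 0, 0], "turn": 0}])

```text
clock: 3.42
tool_pos: [0.5465, -0.0328, 0.1168]
tool_rot: [[0.98, 0.198, 0.014], [0.197, -0.98, 0.005], [0.015, -0.002, -1.0]]
contact_force: [9.9, 7.1, -18.0]
grip_width: 0.0177
```

```bash
python3 - <<'E'
from h import *
snap('wrist','w3')
E
```

```text
(no output)
```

View pics/w3.png

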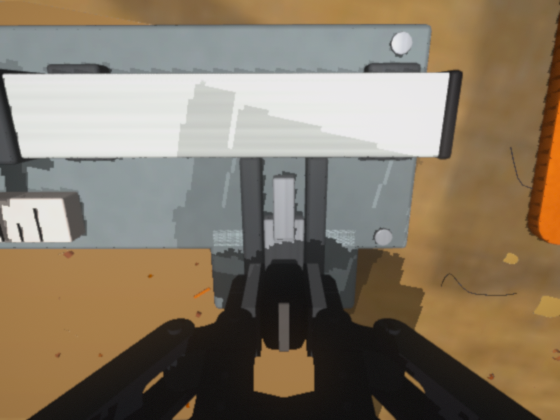

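The bolt is at its end stop: commanding a further 3 mm moved the tool only 0.5 mm, and the tool travelled 30.3 mm in total. I'll release and rise.

>>> step_arm(motion=[{"grip": 0.045, "xyz": [0, 0, 0], "turn": 0}, {"grip": 0.045, "xyz": [0, 0, 0], "turn": 0}, {"grip": 0.045, "xyz": [0, 0, 0], "turn": 0}, {"grip": 0.045, "xyz": [0, 0, 0], "turn": 0}, {"grip": 0.05, "xyz": [0, 0, -0.03], "turn": 0}, {"grip": 0.06, "xyz": [0, 0, -0.07], "turn": 0}, {"grip": 0.06, "xyz": [0, 0, -0.1], "turn": 0}, {"grip": 0.06, "xyz": [0, 0, -0.12], "turn": 0}, {"grip": 0.06, "xyz": [0, 0, -0.12], "turn": 0}])

```text
clock: 4.22
tool_pos: [0.5467, -0.0338, 0.2424]
tool_rot: [[0.98, 0.197, 0.025], [0.197, -0.98, 0.003], [0.025, 0.002, -1.0]]
contact_force: [1.9, -0.8, 0.6]
grip_width: 0.06
```

```bash
python3 - <<'E'
from h import *
s=r.sense();print(s['clock'],s['tool_pos'],s['tool_rot'].round(4),s['grip_width'])
snap('wrist','w4')
E
```

```text
4.2167 [ 0.54673836 -0.03383711  0.24243919] [[ 0.98    0.1974  0.0248]
 [ 0.1973 -0.9803  0.0034]
 [ 0.0249  0.0016 -0.9997]] 0.05995414992536697
```

View pics/w4.png

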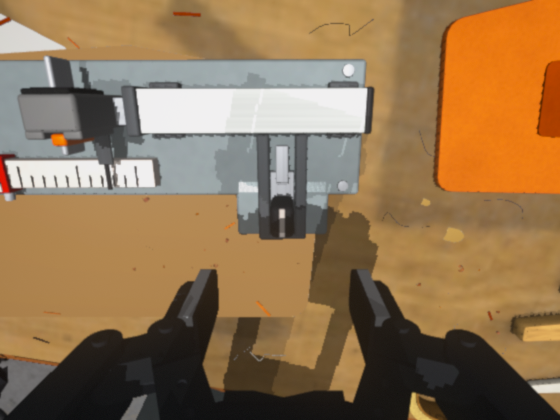

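Bolt pulled out against the closed end of its cheeks (grip now at about (281,222)). Now over the head with a -90° turn.

>>> step_arm(motion=[{"grip": 0.06, "xyz": [0.08, -0.143, 0], "turn": -90}, {"grip": 0.06, "xyz": [0.08, -0.143, 0], "turn": -90}, {"grip": 0.06, "xyz": [0.08, -0.143, 0], "turn": -90}, {"grip": 0.06, "xyz": [0.08, -0.143, 0], "turn": -90}, {"grip": 0.06, "xyz": [0.08, -0.143, 0], "turn": -90}, {"grip": 0.06, "xyz": [0.08, -0.143, 0], "turn": -90}, {"grip": 0.06, "xyz": [0.08, -0.143, 0], "turn": -90}, {"grip": 0.06, "xyz": [0.08, -0.143, 0], "turn": -90}, {"grip": 0.06, "xyz": [0.08, -0.143, 0], "turn": -90}, {"grip": 0.06, "xyz": [0.08, -0.143, 0], "turn": -90}])

```text
clock: 5.1
tool_pos: [0.595, 0.122, 0.2397]
tool_rot: [[0.115, 0.993, 0.016], [0.993, -0.115, 0.002], [0.004, 0.015, -1.0]]
contact_force: [0.8, -0.5, 0.3]
grip_width: 0.0598
```

```bash
python3 - <<'E'
from h import *
s=r.sense();print(s['tool_pos'],s['tool_rot'].round(4),s['q'].round(1))
R=s['tool_rot'];d=np.array([.597,.1226,.25])-s['tool_pos'];print(R.T@d, 'turn',101.6-np.degrees(np.arctan2(R[1,0],R[0,0])))
E
```

```text
[0.59502496 0.12204549 0.23971285] [[ 0.1153  0.9932  0.0158]
 [ 0.9933 -0.1154  0.0022]
 [ 0.004   0.0155 -0.9999]] [10.5 23.4 91.4 -0.  64.3 17.2]
[ 0.0008202   0.00205684 -0.01025331] turn 18.222433922619715
```

>>> step_arm(motion=[{"grip": 0.06, "xyz": [0.001, 0.002, 0], "turn": -7}, {"grip": 0.06, "xyz": [0.001, 0.002, 0], "turn": -14}, {"grip": 0.06, "xyz": [0.001, 0.002, 0], "turn": -18.2}, {"grip": 0.06, "xyz": [0.001, 0.002, 0], "turn": -18.2}])

```text
clock: 5.43
tool_pos: [0.5964, 0.1225, 0.2381]
tool_rot: [[-0.202, 0.979, 0.013], [0.979, 0.202, 0.002], [-0.001, 0.013, -1.0]]
contact_force: [-0.4, -0.1, 0.1]
grip_width: 0.0602
```

```bash
python3 - <<'E'
from h import *
s=r.sense();print(s['tool_pos'],s['tool_rot'].round(4),s['qvel'].round(1))
snap('wrist','w5')
E
```

```text
[0.59638127 0.12246497 0.23814266] [[-0.2015  0.9794  0.0127]
 [ 0.9795  0.2015  0.0015]
 [-0.0011  0.0128 -0.9999]] [-0.  -0.1 -0.3  0.   0.1  5.9]
```

View pics/w5.png

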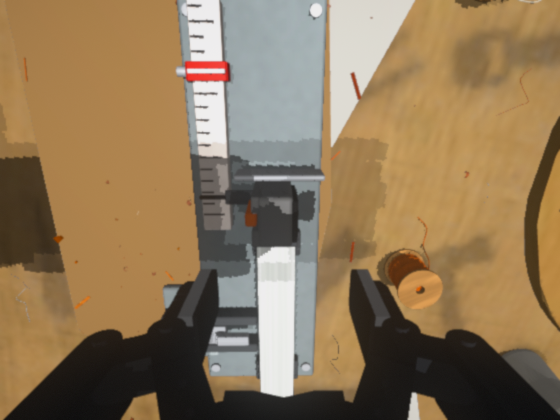

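The view shows the head near (275,213), the button at (250,216), the pointer along row ~197 (x 200–250), the rider line at (208,71) and the orange spool at (412,280).

```bash
python3 - <<'E'
from h import *
f=load('w5')
im=cv2.imread('pics/w5.png')
cv2.imwrite('pics/w5a.png',cv2.resize(im[40:260,170:340],None,fx=3.6,fy=2.7*1.0,interpolation=cv2.INTER_CUBIC) if 0 else cv2.resize(im[150:260,170:340],None,fx=4.7,fy=4.7,interpolation=cv2.INTER_CUBIC))
cv2.imwrite('pics/w5b.png',cv2.resize(im[40:120,160:260],None,fx=6,fy=6,interpolation=cv2.INTER_CUBIC))
print('spool top',world(f,412,290),world(f,440,290),world(f,388,280))
g=load('side0'); print('white spool', world(g,172,252),'orange',world(g,218,190))
# depth map of head top
d=f['d']; 
for v in range(180,246,4): print(v,[round(float(world(f,u,v)[2]),3) for u in range(238,306,4)])
E
```

```text
spool top [0.72799934 0.06613746 0.04454878] [0.75263074 0.07089003 0.04436832] [ 7.25151023e-01  4.90994441e-02 -2.27864287e-04]
white spool [0.72059987 0.31902126 0.0552474 ] orange [0.73307366 0.0657344  0.04041124]
180 [0.055, 0.053, 0.054, 0.054, 0.054, 0.053, 0.054, 0.054, 0.054, 0.053, 0.054, 0.054, 0.054, 0.053, 0.055, 0.055, 0.053]
184 [0.01, 0.009, 0.011, 0.011, 0.06, 0.06, 0.06, 0.062, 0.061, 0.062, 0.062, 0.061, 0.063, 0.057, 0.012, 0.011, 0.011]
188 [0.01, 0.011, 0.011, 0.01, 0.071, 0.073, 0.073, 0.074, 0.074, 0.073, 0.074, 0.073, 0.072, 0.069, 0.063, 0.011, 0.01]
192 [0.035, 0.036, 0.034, 0.036, 0.083, 0.083, 0.084, 0.083, 0.085, 0.083, 0.083, 0.084, 0.083, 0.082, 0.073, 0.009, 0.01]
196 [0.036, 0.035, 0.036, 0.035, 0.093, 0.093, 0.093, 0.091, 0.093, 0.093, 0.091, 0.093, 0.093, 0.092, 0.084, 0.01, 0.011]
200 [0.037, 0.035, 0.037, 0.059, 0.094, 0.094, 0.094, 0.094, 0.096, 0.094, 0.095, 0.095, 0.095, 0.094, 0.092, 0.01, 0.01]
204 [0.011, 0.01, 0.01, 0.07, 0.094, 0.094, 0.095, 0.096, 0.095, 0.095, 0.094, 0.094, 0.096, 0.095, 0.094, 0.088, 0.008]
208 [0.011, 0.01, 0.011, 0.
[... 484 characters left out ...]
091, 0.091, 0.094, 0.095, 0.096, 0.095, 0.095, 0.095, 0.096, 0.095, 0.095, 0.095, 0.01, 0.01]
228 [0.01, 0.011, 0.01, 0.011, 0.089, 0.096, 0.095, 0.096, 0.096, 0.096, 0.095, 0.096, 0.095, 0.095, 0.094, 0.012, 0.01]
232 [0.009, 0.01, 0.009, 0.01, 0.093, 0.094, 0.095, 0.095, 0.095, 0.096, 0.096, 0.095, 0.096, 0.094, 0.095, 0.023, 0.011]
236 [0.01, 0.009, 0.01, 0.01, 0.095, 0.095, 0.096, 0.094, 0.095, 0.096, 0.095, 0.095, 0.096, 0.094, 0.095, 0.022, 0.011]
240 [0.01, 0.01, 0.011, 0.011, 0.095, 0.094, 0.095, 0.095, 0.095, 0.095, 0.096, 0.096, 0.095, 0.093, 0.094, 0.023, 0.011]
244 [0.01, 0.01, 0.011, 0.01, 0.094, 0.094, 0.095, 0.096, 0.095, 0.096, 0.095, 0.095, 0.095, 0.094, 0.053, 0.022, 0.011]
```

View pics/w5a.png

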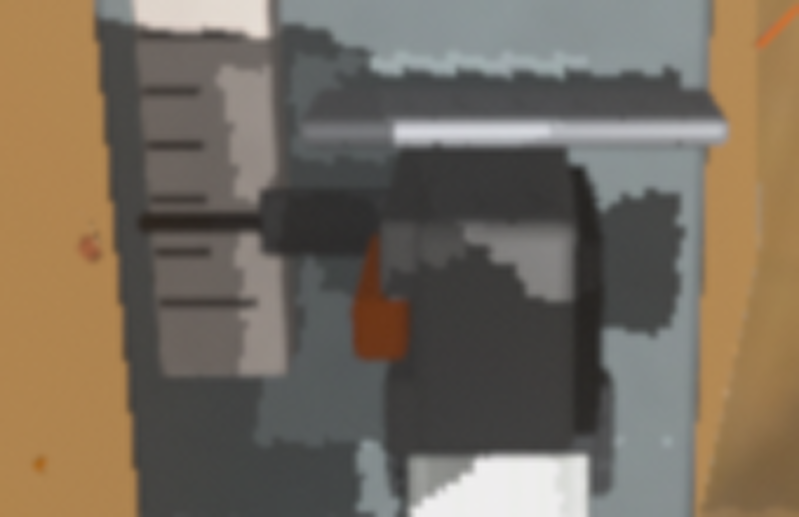

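View pics/w5b.png

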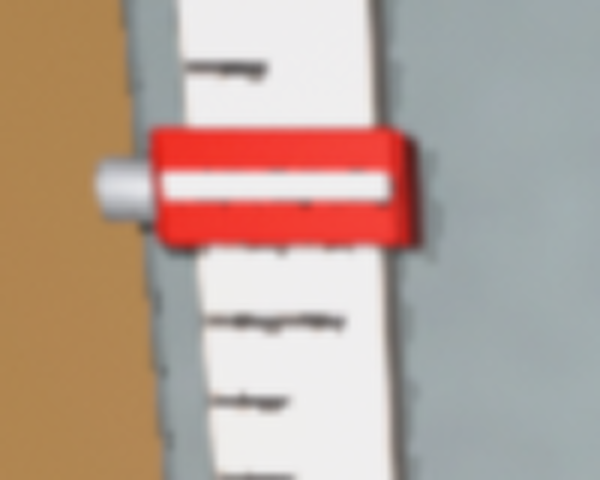

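```bash
cat >> h.py <<'E'
GX=np.array([-.2011,.9796,0]);GY=np.array([-.9796,-.2011,0])
E
python3 - <<'E'
from h import *
f=load('w5'); Z=lambda u,v:(170+(u+.5)/4.7-.5,150+(v+.5)/4.7-.5)
P=np.array([.59638,.12246,0])
def rel(X): X=X-P; return (X@GX*1000).round(1),(X@GY*1000).round(1)
for n,p,z in [('front L',(382,224),.095),('front R',(575,220),.095),('back L',(390,452),.095),('back R',(575,452),.095),('rest R',(605,400),.088),('btn L',(353,330),.09),('pointer tip',(145,221),.036),('pointer root',(258,221),.036)]:
    print(n,rel(world(f,*Z(*p),z=z)))
for u in (165,275,388): print('rider',rel(world(f,160+(u+.5)/6-.5,40+(186.5)/6-.5,z=.029)))
s=r.sense();print(s['tool_pos'],s['tool_rot'].round(4))
E
```

```text
front L (np.float64(19.7), np.float64(18.1))
front R (np.float64(20.2), np.float64(-8.4))
back L (np.float64(-14.7), np.float64(18.0))
back R (np.float64(-14.8), np.float64(-8.7))
rest R (np.float64(-9.7), np.float64(-13.4))
btn L (np.float64(2.3), np.float64(23.2))
pointer tip (np.float64(2.6), np.float64(64.6))
pointer root (np.float64(2.6), np.float64(44.9))
rider (np.float64(99.3), np.float64(68.7))
rider (np.float64(99.3), np.float64(54.9))
rider (np.float64(99.3), np.float64(40.8))
[0.59647658 0.12250171 0.23836099] [[-0.1988  0.9799  0.0131]
 [ 0.98    0.1988  0.0016]
 [-0.001   0.0132 -0.9999]]
```

>>> step_arm(motion=[{"grip": 0.06, "xyz": [0.0026, -0.0044, 0.035], "turn": 0}, {"grip": 0.06, "xyz": [0.0026, -0.0044, 0.07], "turn": 0}, {"grip": 0.06, "xyz": [0.0026, -0.0044, 0.095], "turn": 0}, {"grip": 0.06, "xyz": [0.0026, -0.0044, 0.107], "turn": 0}, {"grip": 0.06, "xyz": [0.0026, -0.0044, 0.107], "turn": 0}, {"grip": 0.06, "xyz": [0.0026, -0.0044, 0.107], "turn": 0}])

```text
clock: 5.98
tool_pos: [0.5927, 0.1242, 0.1305]
tool_rot: [[-0.197, 0.98, 0.011], [0.98, 0.197, 0.001], [-0.001, 0.011, -1.0]]
contact_force: [-0.3, -0.5, 0.3]
grip_width: 0.0599
```

```bash
python3 - <<'E'
from h import *
s=r.sense();print(s['tool_pos'],s['tool_rot'].round(4),s['contact_force'])
P=s['tool_pos']+.054*s['tool_rot'][:,2]; d=P-np.array([.59638,.12246,0]);print('grasp rel gauge',d@GX,d@GY,P[2])
snap('wrist','w6')
E
```

```text
[0.59267    0.12417589 0.13047409] [[-0.1975  0.9802  0.011 ]
 [ 0.9803  0.1975  0.0011]
 [-0.0011  0.011  -0.9999]] [-0.28165859 -0.49593081  0.30626417]
grasp rel gauge 0.002366635763563329 0.002693473920130062 0.0764774101391261
```

View pics/w6.png

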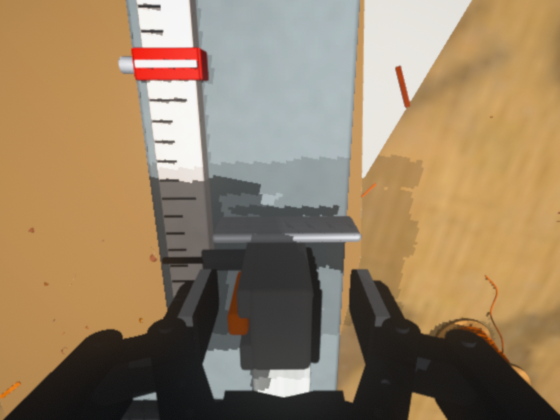

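The fingers straddle the head, button at (237,315), pointer along row ~259 and rider line on row ~64. I'll squeeze now.

>>> step_arm(motion=[{"grip": 0.02, "xyz": [0, 0, 0], "turn": 0}, {"grip": 0.02, "xyz": [0, 0, 0], "turn": 0}, {"grip": 0.02, "xyz": [0, 0, 0], "turn": 0}, {"grip": 0.02, "xyz": [0, 0, 0], "turn": 0}, {"grip": 0.02, "xyz": [0, 0, 0], "turn": 0}, {"grip": 0.02, "xyz": [0, 0, 0], "turn": 0}], squeeze=35)

```text
clock: 6.53
tool_pos: [0.5911, 0.1239, 0.1331]
tool_rot: [[-0.198, 0.98, 0.008], [0.98, 0.198, 0.001], [-0.001, 0.008, -1.0]]
contact_force: [-5.5, -1.7, 6.5]
grip_width: 0.0306
```

```bash
python3 - <<'E'
from h import *
s=r.sense();print(s['tool_pos'],s['tool_rot'].round(4),s['contact_force'],s['grip_width'])
snap('wrist','w7')
E
```

```text
[0.59108864 0.12389424 0.1330853 ] [[-1.978e-01  9.802e-01  8.400e-03]
 [ 9.802e-01  1.978e-01  5.000e-04]
 [-1.200e-03  8.300e-03 -1.000e+00]] [-5.46170413 -1.66329599  6.49949902] 0.030573303905553392
```

View pics/w7.png

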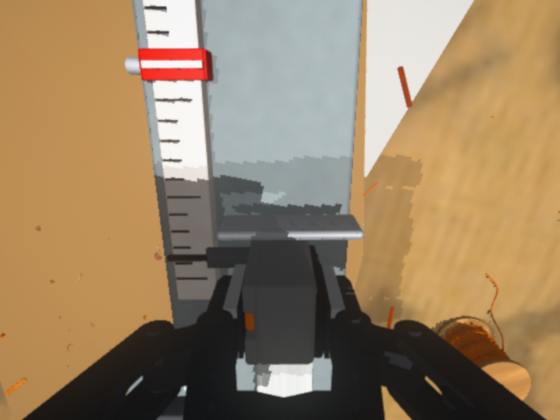

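The opening is 30.6 mm, so the button is flush. I'll measure the gap from pointer to rider.

```bash
cat >> h.py <<'E'
def gap(fn,pp,rp):
    f=load(fn)
    a=[world(f,*p,z=.036) for p in pp]; b=[world(f,*p,z=.029) for p in rp]
    A=np.mean(a,0);B=np.mean(b,0); print('P',[x.round(4) for x in a],'R',[x.round(4) for x in b]); print('gap along x mm',(B-A)@GX*1000,'y',(B-A)@GY*1000)
E
python3 - <<'E'
from h import *
im=cv2.imread('pics/w7.png')
cv2.imwrite('pics/w7a.png',cv2.resize(im[225:290,140:260],None,fx=6.5,fy=6.5,interpolation=cv2.INTER_CUBIC))
cv2.imwrite('pics/w7b.png',cv2.resize(im[35:95,120:230],None,fx=7,fy=7,interpolation=cv2.INTER_CUBIC))
gap('w7',[(172,258),(200,258)],[(148,63.5),(200,63.5)])
E
```

```text
P [array([0.5342, 0.1119, 0.036 ]), array([0.549 , 0.1148, 0.036 ])] R [array([0.512 , 0.2064, 0.029 ]), array([0.5357, 0.2112, 0.029 ])]
gap along x mm 97.10025330367091 y -1.7930396273854416
```

View pics/w7a.png

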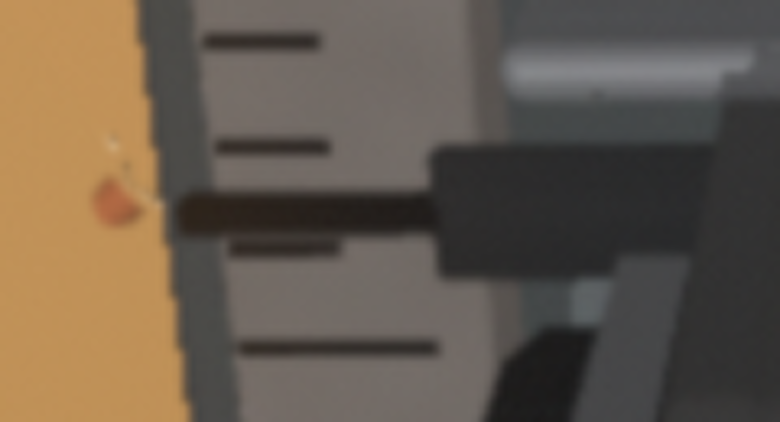

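View pics/w7b.png

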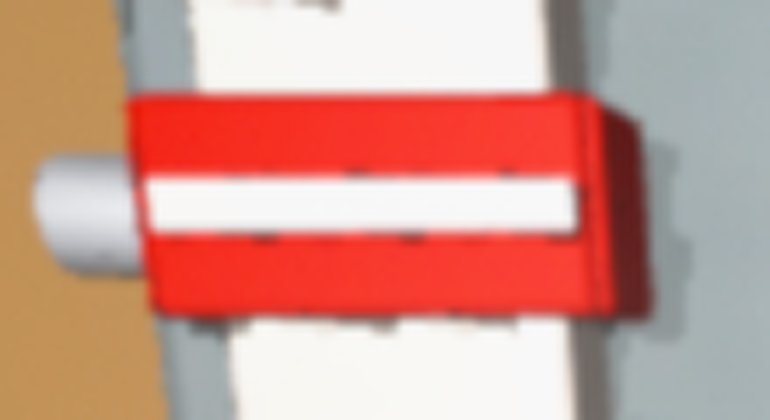

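>>> step_arm(motion=[{"grip": 0.02, "xyz": [0.005, 0, 0], "turn": 0}, {"grip": 0.02, "xyz": [0.012, 0, 0], "turn": 0}, {"grip": 0.02, "xyz": [0.022, 0, 0], "turn": 0}, {"grip": 0.02, "xyz": [0.032, 0, 0], "turn": 0}, {"grip": 0.02, "xyz": [0.042, 0, 0], "turn": 0}, {"grip": 0.02, "xyz": [0.052, 0, 0], "turn": 0}, {"grip": 0.02, "xyz": [0.062, 0, 0], "turn": 0}, {"grip": 0.02, "xyz": [0.07, 0, 0], "turn": 0}, {"grip": 0.02, "xyz": [0.07, 0, 0], "turn": 0}])

```text
clock: 7.33
tool_pos: [0.5766, 0.1948, 0.1332]
tool_rot: [[-0.199, 0.98, 0.008], [0.98, 0.199, 0.002], [0.0, 0.008, -1.0]]
contact_force: [-0.5, 1.6, -0.8]
grip_width: 0.0307
```

```bash
python3 - <<'E'
from h import *
s=r.sense();print(s['tool_pos'],s['tool_rot'].round(4),s['contact_force'],s['grip_width'])
snap('wrist','w8')
E
```

```text
[0.57655003 0.19481516 0.1331617 ] [[-1.989e-01  9.800e-01  7.800e-03]
 [ 9.800e-01  1.989e-01  2.000e-03]
 [ 4.000e-04  8.000e-03 -1.000e+00]] [-0.47539207  1.61169037 -0.78588325] 0.030679731634579745
```

View pics/w8.png

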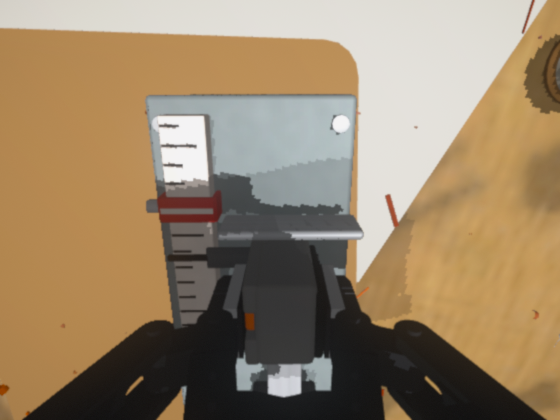

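The arm has followed. The pointer is on row ~258 and the rider line on row ~209.

```bash
python3 - <<'E'
from h import *
im=cv2.imread('pics/w8.png')
cv2.imwrite('pics/w8a.png',cv2.resize(im[190:275,140:260],None,fx=6.5,fy=6.5,interpolation=cv2.INTER_CUBIC))
E
```

```text
(no output)
```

View pics/w8a.png

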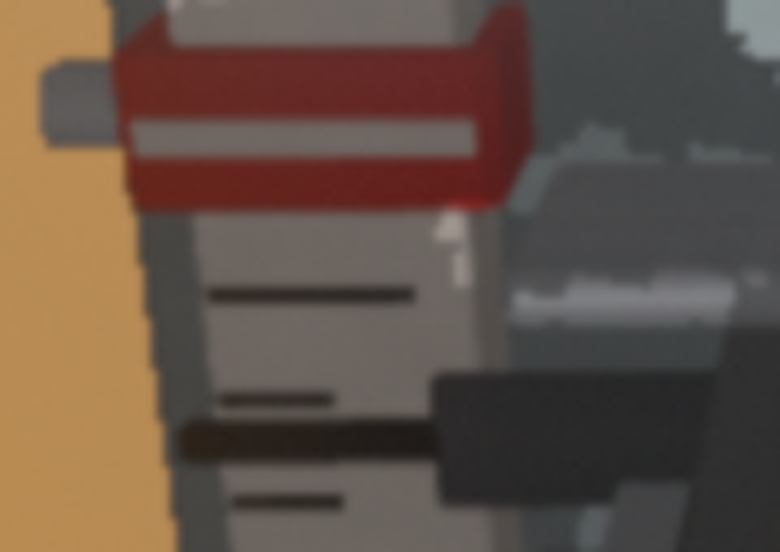

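```bash
python3 - <<'E'
from h import *
Z=lambda u,v:(140+(u+.5)/6.5-.5,190+(v+.5)/6.5-.5)
gap('w8',[Z(200,442),Z(420,440)],[Z(145,139),Z(465,138)])
# tick check (z .024): long tick rows 295, short 400,501
f=load('w8')
for p in [(310,295),(275,400),(285,501)]: print(world(f,*Z(*p),z=.024)@GX*1000)
print(world(f,*Z(300,441),z=.036)@GX*1000,world(f,*Z(300,138.5),z=.029)@GX*1000)
E
```

```text
P [array([0.5187, 0.1829, 0.036 ]), array([0.5365, 0.1866, 0.036 ])] R [array([0.5099, 0.2058, 0.029 ]), array([0.5357, 0.211 , 0.029 ])]
gap along x mm 24.093715831438555 y -0.019077613324738216
82.93284573502817
72.92647855916117
62.95977983860649
74.89871009983065 98.98934824469558
```

>>> step_arm(motion=[{"grip": 0.02, "xyz": [0.006, 0, 0], "turn": 0}, {"grip": 0.02, "xyz": [0.013, 0, 0], "turn": 0}, {"grip": 0.02, "xyz": [0.019, 0, 0], "turn": 0}, {"grip": 0.02, "xyz": [0.022, 0, 0], "turn": 0}, {"grip": 0.02, "xyz": [0.022, 0, 0], "turn": 0}, {"grip": 0.02, "xyz": [0.022, 0, 0], "turn": 0}])

```text
clock: 7.88
tool_pos: [0.5721, 0.2163, 0.1332]
tool_rot: [[-0.199, 0.98, 0.008], [0.98, 0.199, 0.003], [0.001, 0.008, -1.0]]
contact_force: [-0.5, 2.0, -0.5]
grip_width: 0.0304
```

```bash
cat >> h.py <<'E'
def look(n):
    s=r.sense();print(s['clock'],s['tool_pos'],s['tool_rot'].round(4)[:,0],s['contact_force'],s['grip_width'],s['qvel'].round(1))
    snap('wrist',n)
    im=cv2.imread(f'pics/{n}.png')
    cv2.imwrite(f'pics/{n}a.png',cv2.resize(im[210:300,140:260],None,fx=6.5,fy=6.5,interpolation=cv2.INTER_CUBIC))
Z=lambda u,v:(140+(u+.5)/6.5-.5,210+(v+.5)/6.5-.5)
E
python3 -c "
from h import *
look('w9')"
```

```text
7.8833 [0.57214868 0.21634761 0.1331707 ] [-0.1987  0.9801  0.0011] [-0.51419626  1.96057314 -0.54158654] 0.03041468300642111 [-0.4  0.   0.1 -0.3  0.1 -0.1]
```

View pics/w9a.png

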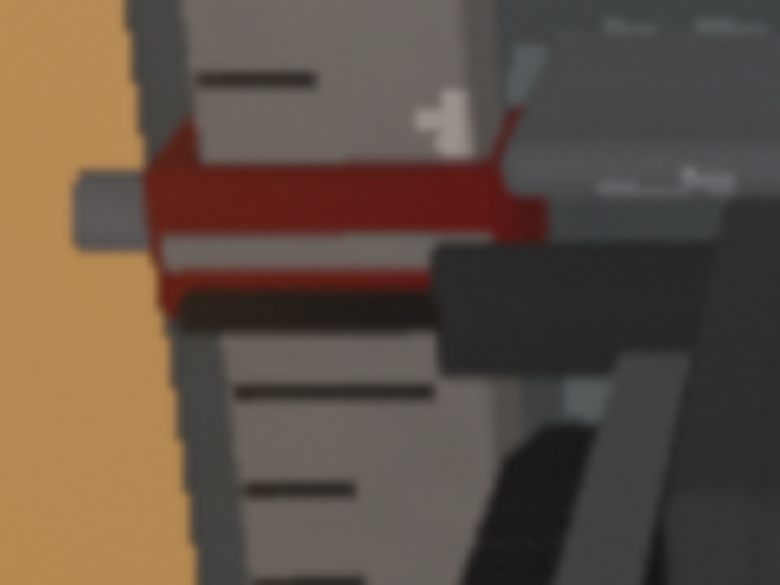

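```bash
python3 - <<'E'
from h import *
gap('w9',[Z(200,310.5),Z(420,309)],[Z(175,252.5),Z(425,251)])
f=load('w9')
print([world(f,*Z(*p),z=.024)@GX*1000 for p in [(255,79),(335,392),(300,490)]])
c=-f['R'].T@f['t'].ravel();print('cam',c,c@GX*1000)
E
```

```text
P [array([0.5143, 0.2046, 0.036 ]), array([0.5321, 0.2083, 0.036 ])] R [array([0.5099, 0.2058, 0.029 ]), array([0.5308, 0.2101, 0.029 ])]
gap along x mm 2.011311012173084 y 2.4568888867309506
[np.float64(112.97725481155751), np.float64(82.87694611990848), np.float64(72.85217016458299)]
cam [0.55591722 0.29836801 0.20363702] 180.48634918348935
```

>>> step_arm(motion=[{"grip": 0.02, "xyz": [0.001, 0, 0], "turn": 0}, {"grip": 0.02, "xyz": [0.002, 0, 0], "turn": 0}, {"grip": 0.02, "xyz": [0.002, 0, 0], "turn": 0}, {"grip": 0.02, "xyz": [0.002, 0, 0], "turn": 0}, {"grip": 0.02, "xyz": [0.002, 0, 0], "turn": 0}])

```text
clock: 8.35
tool_pos: [0.5718, 0.2178, 0.1332]
tool_rot: [[-0.199, 0.98, 0.008], [0.98, 0.199, 0.002], [0.001, 0.008, -1.0]]
contact_force: [-0.5, -2.3, -1.9]
grip_width: 0.0307
```

```bash
python3 -c "
from h import *
look('w10'); snap('top','t10'); snap('side','s10')
for n,a,b,c,d in [('t10',195,265,205,315),('s10',190,290,215,325)]:
    im=cv2.imread(f'pics/{n}.png')[a:b,c:d]; cv2.imwrite(f'pics/{n}a.png',cv2.resize(im,None,fx=6 if n[0]=='t' else 5.8,fy=6 if n[0]=='t' else 5.8,interpolation=cv2.INTER_CUBIC))
"
```

```text
8.35 [0.57183845 0.21783402 0.13316969] [-1.986e-01  9.801e-01  7.000e-04] [-0.51708008 -2.27853612 -1.86929631] 0.030728661374936322 [-0.1 -0.  -0.  -0.1 -0.   0.1]
```

View pics/w10a.png

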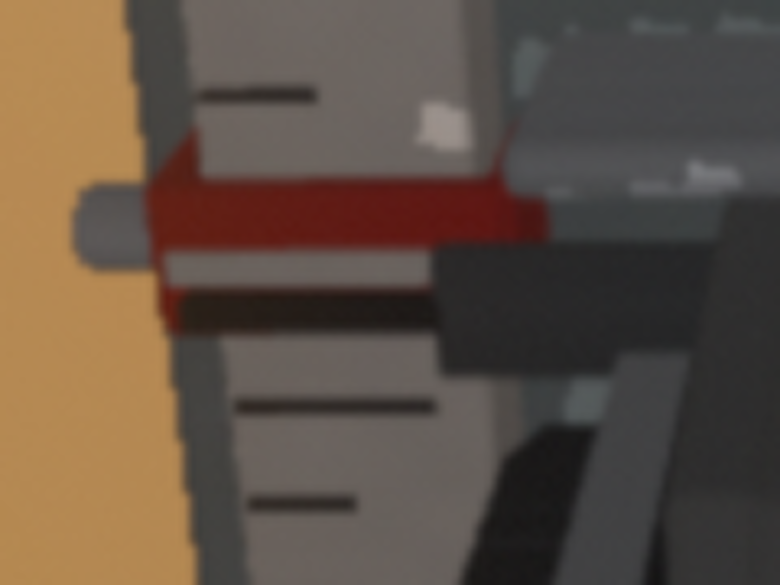

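View pics/t10a.png

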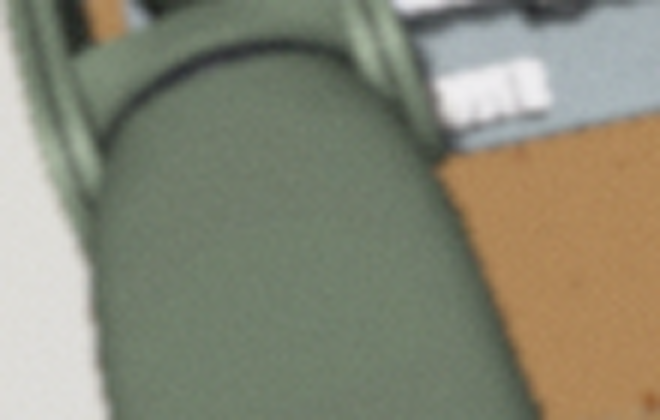

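View pics/s10a.png

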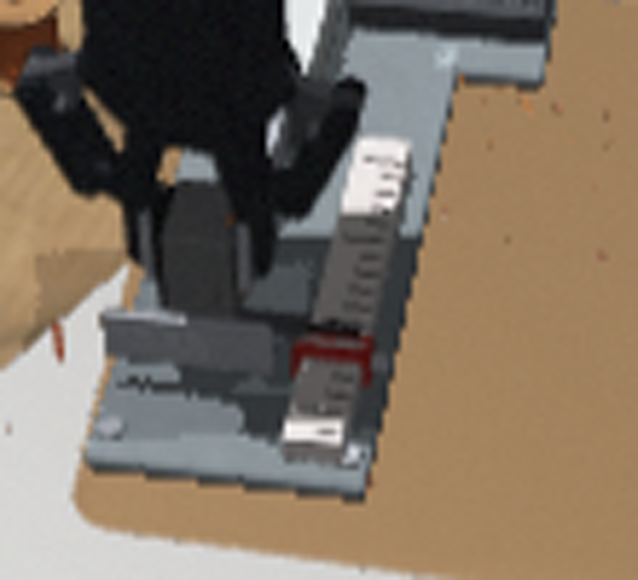

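```bash
python3 - <<'E'
from h import *
gap('w10',[Z(200,311.5),Z(420,310)],[Z(180,268.5),Z(420,267.5)])
g=load('s10')
S=lambda u,v:(215+(u+.5)/5.8-.5,190+(v+.5)/5.8-.5)
# project predicted rider line and pointer into the side view
for x in (0.5194,0.536): pass
f=load('w10')
A=world(f,*Z(310,310.7),z=.036);B=world(f,*Z(310,268),z=.029)
for n,X in(('P',A),('R',B)): p=pix(g,X);print(n,X,((p-[215,190]+.5)*5.8).round(1))
E
```

```text
P [array([0.514, 0.206, 0.036]), array([0.5318, 0.2097, 0.036 ])] R [array([0.5102, 0.2059, 0.029 ]), array([0.5303, 0.2099, 0.029 ])]
gap along x mm 0.5722368281125267 y 2.59134822237686
P [0.52290555 0.20786324 0.036     ] [329.3 329.3]
R [0.52109002 0.20806463 0.029     ] [333.8 342.9]
```

>>> step_arm(motion=[{"grip": 0.02, "xyz": [0.001, 0, 0], "turn": 0}, {"grip": 0.02, "xyz": [0.001, 0, 0], "turn": 0}, {"grip": 0.02, "xyz": [0.001, 0, 0], "turn": 0}, {"grip": 0.02, "xyz": [0.001, 0, 0], "turn": 0}])

```text
clock: 8.83
tool_pos: [0.5716, 0.2189, 0.1332]
tool_rot: [[-0.199, 0.98, 0.008], [0.98, 0.199, 0.002], [0.001, 0.008, -1.0]]
contact_force: [-0.5, -2.2, -1.3]
grip_width: 0.0305
```

```bash
python3 -c "
from h import *
look('w11')"
```

```text
8.8333 [0.57160766 0.2189449  0.13316285] [-1.986e-01  9.801e-01  8.000e-04] [-0.54530482 -2.15683332 -1.27782896] 0.030524755495145363 [ 0.1 -0.1  0.1 -0.   0.1 -0.1]
```

View pics/w11a.png

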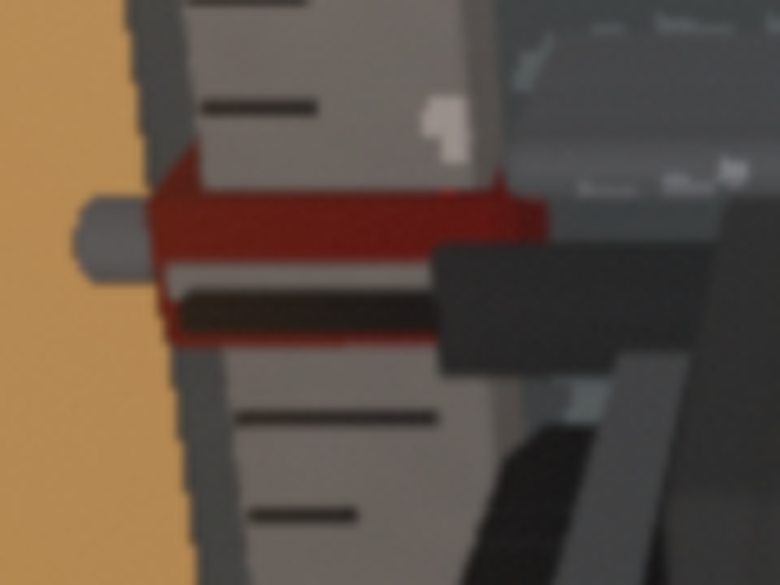

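```bash
python3 -c "
from h import *
gap('w11',[Z(200,312),Z(420,311)],[Z(180,280.8),Z(420,280)])
gap('w11',[Z(310,311.5)],[Z(310,281.5)])"
```

```text
P [array([0.5138, 0.2071, 0.036 ]), array([0.5316, 0.2107, 0.036 ])] R [array([0.5101, 0.2058, 0.029 ]), array([0.5302, 0.2099, 0.029 ])]
gap along x mm -0.529473561916042 y 2.694770009602307
P [array([0.5227, 0.2089, 0.036 ])] R [array([0.521 , 0.2079, 0.029 ])]
gap along x mm -0.6389437652278911 y 1.848722761220479
```

>>> step_arm(motion=[{"grip": 0.02, "xyz": [-0.0008, 0, 0], "turn": 0}, {"grip": 0.02, "xyz": [-0.0008, 0, 0], "turn": 0}, {"grip": 0.02, "xyz": [-0.0008, 0, 0], "turn": 0}, {"grip": 0.02, "xyz": [-0.0008, 0, 0], "turn": 0}])

```text
clock: 9.22
tool_pos: [0.5717, 0.2185, 0.1331]
tool_rot: [[-0.199, 0.98, 0.008], [0.98, 0.199, 0.003], [0.001, 0.008, -1.0]]
contact_force: [-1.3, 0.9, -1.5]
grip_width: 0.0306
```

```bash
python3 -c "
from h import *
look('w12')"
```

```text
9.2167 [0.57169204 0.21851512 0.13314444] [-0.1985  0.9801  0.0013] [-1.26380887  0.94083214 -1.53960228] 0.03063073908256717 [ 0.1  0.1  0.2 -0.3 -0.   0. ]
```

View pics/w12a.png

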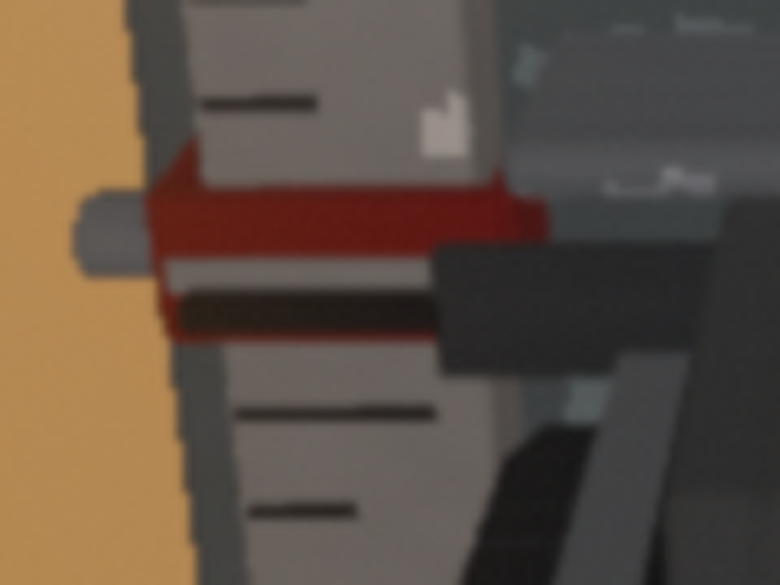

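```bash
python3 -c "
from h import *
gap('w12',[Z(200,312),Z(420,311)],[Z(180,276.3),Z(420,275.3)])
f=load('w12')
print('pointer - tick (want 16.1)',world(f,*Z(310,311.5),z=.036)@GX*1000-world(f,*Z(335,413.5),z=.024)@GX*1000)
look('w13')
s=load('s10'); snap('side','s13'); print(r.sense()['tool_pos'],r.sense()['grip_width'])
"
```

```text
P [array([0.5139, 0.2067, 0.036 ]), array([0.5317, 0.2103, 0.036 ])] R [array([0.5101, 0.2058, 0.029 ]), array([0.5303, 0.2099, 0.029 ])]
gap along x mm -0.0902295046775966 y 2.653781569410046
pointer - tick (want 16.1) 16.188431222294696
9.2667 [0.57171792 0.21846053 0.1331581 ] [-0.1985  0.9801  0.0012] [-0.89573551  1.51481412 -1.59230194] 0.030693163174385946 [-0.1 -0.  -0.1 -0.1 -0.1  0.1]
[0.57171816 0.21836704 0.13316758] 0.030334976766700803
```

View pics/s13.png

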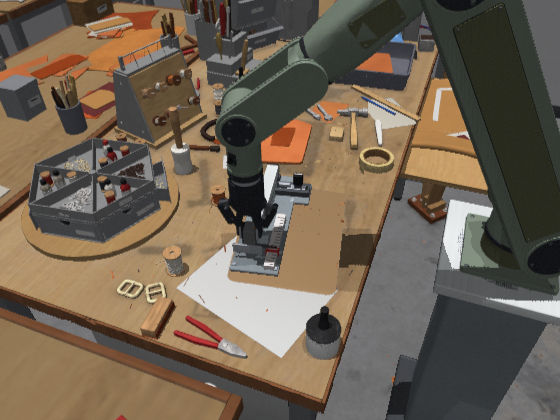

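View pics/w13.png

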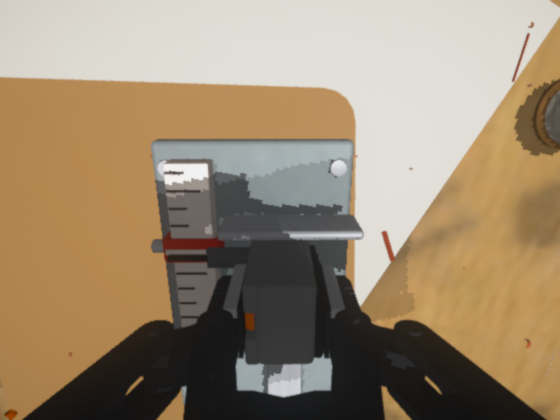

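It's aligned within about 0.1 mm, the bolt is out, and the spools, tape and pot haven't moved. The TCP crept about 0.15 mm, so I'll hold the pose and check that it's steady.

>>> step_arm(motion=[{"grip": 0.02, "xyz": [0, 0, 0], "turn": 0}, {"grip": 0.02, "xyz": [0, 0, 0], "turn": 0}, {"grip": 0.02, "xyz": [0, 0, 0], "turn": 0}, {"grip": 0.02, "xyz": [0, 0, 0], "turn": 0}, {"grip": 0.02, "xyz": [0, 0, 0], "turn": 0}, {"grip": 0.02, "xyz": [0, 0, 0], "turn": 0}, {"grip": 0.02, "xyz": [0, 0, 0], "turn": 0}, {"grip": 0.02, "xyz": [0, 0, 0], "turn": 0}])

```text
clock: 10.03
tool_pos: [0.5717, 0.2183, 0.1332]
tool_rot: [[-0.199, 0.98, 0.008], [0.98, 0.199, 0.003], [0.001, 0.008, -1.0]]
contact_force: [-0.8, 1.6, -1.1]
grip_width: 0.0304
```

```bash
python3 -c "
from h import *
look('w14')
for i in range(8): r.snapshot('wrist')
look('w15')
"
```

```text
10.0333 [0.57172991 0.21833528 0.13316413] [-0.1985  0.9801  0.0011] [-0.77077194  1.58919376 -1.10591039] 0.030398444514090548 [-0.1  0.1  0.1  0.1 -0.   0.1]
10.4833 [0.57171778 0.21833394 0.13316198] [-0.1985  0.9801  0.0011] [-1.05403147  0.68645593 -1.36686862] 0.03039478944803098 [-0. -0. -0.  0.  0. -0.]
```

View pics/w15a.png

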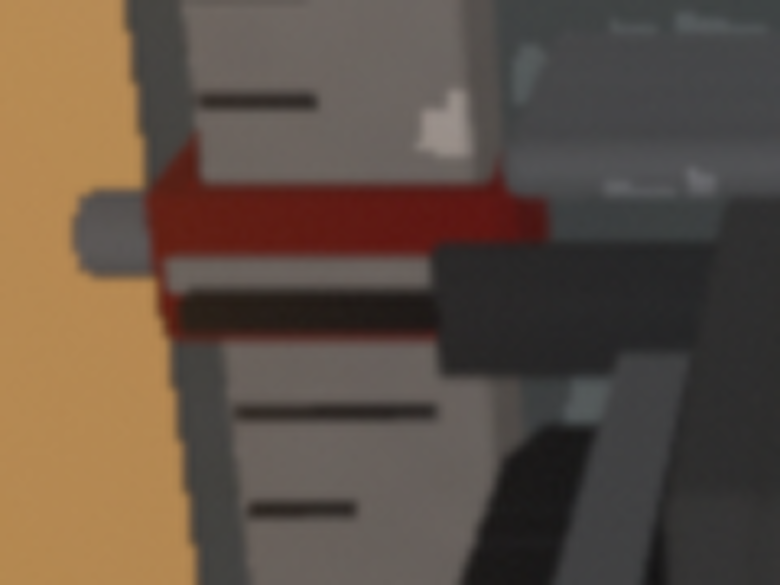

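The pose is steady and the pointer is on the line, so I'm handing in.

```bash
python3 -c "
from h import *
gap('w15',[Z(310,311.5)],[Z(310,274.2)])
print(r.job_done())"
```

```text
P [array([0.5228, 0.2083, 0.036 ])] R [array([0.521, 0.208, 0.029])]
gap along x mm 0.053705469535163045 y 1.7848273421539491
the job is handed in; nothing more can be done
None
```

The length stop is set and handed in at 10.5 s of the 42 s allowed. The pointer stands over the rider's white line, and the gripper is still holding the head with the button squeezed.

- **Bolt:** I pulled it out about 30 mm. It is at its end stop: a further 3 mm command moved it only 0.5 mm, and the picture shows it at the closed end of its cheeks.
- **Button:** I squeezed it with 35 N. The opening of 30.4–30.7 mm shows it flush with the head.
- **Arm position:** I drew it out about 97 mm. I overshot the line by about 0.55 mm once and backed up. The last picture puts the pointer about 0.05 mm from the line along x. A check against the scale ticks just before, in the previous picture, agreed within 0.1 mm. Over the last 0.45 s before I handed in, the pose did not move.
- **Other objects:** the spools, tape and pot looked undisturbed in the last side picture.
- **Checks that failed or disagreed:**
  - The top camera could not confirm the final position, because the robot arm blocks its view.
  - The side camera only roughly agrees with the wrist camera, within about 1 mm. Taken from the earlier, not yet final, position, it shows the pointer over the rider.
  - The cameras disagreed by up to 5 mm on the gauge's absolute position, so I relied on wrist-camera measurements of pointer and line relative to each other.

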